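# Clamp a glued hoop in the ratchet jig

### The job

Slide the bentwood hoop down over the white post of the gluing jig until it sits on the metal shoulder, its dark walnut block turned squarely to the plunger, and let go of it. Then pump the orange trigger against the black handle to run the plunger out until its pad meets the block, and carry on until the red gauge stem is pushed in by roughly half its length, never all the way, which would crush the hoop; finish there, still holding the trigger squeezed so that the plunger cannot slip back a notch. Move the plunger only by its trigger, and leave the glue bottle, the bead jar and the beeswax where they stand.

Things in the scene. Friction and masses are not known exactly. Their poses are not given: they have to be found in the camera images.
- hoop: light bentwood hoop lying flat, 50 mm outside, 40 mm inside, 24 mm high, about 35 g, with a dark walnut block (18 mm wide, 20 mm high) freshly glued to its outside. Origin: centre of its underside on the hoop's axis; z up the axis, +x from the axis through the block, whose flat outer face is 34 mm from the axis. Grip it from above across its y axis (50 mm).
- block_face (a point): middle of the block's flat outer face, 34 mm from the hoop's axis and 12 mm above its underside.
- jig: gluing jig fixed to the bench, board 300 x 92 x 16 mm. Origin: under the board's middle; +x from the grip along the plunger to the white post, z up. In mm: plunger axis z 42; black housing x -86 to -14, 34 wide, top z 100; fixed black handle x -68 to -52, 24 wide, top z 146, the orange trigger in front of it. In the finished job the hoop's +x points along the jig's -x.
- post_seat (a point): where the hoop's origin must come to lie: centre of the top face of the metal shoulder (62 mm across) round the foot of the white post, x 100 mm and z 30 mm in the jig's frame.
- post_top (a point): top centre of the white post, 37 mm above post_seat. The post is 37 mm in diameter (3 mm less than the hoop's bore); its top 6 mm taper to 28 mm.
- squeeze_point (a point): where the TCP belongs for pumping, pointing down, fingers closing along the jig's x: midway between the handle's back and the front of the fully squeezed trigger (27 mm apart), z 126 mm. The handle is fixed, so centre here; the relaxed trigger's front reaches 34 mm from this point: open to 75 mm or more before going down and to release.
- trigger (a joint): 0 relaxed to 0.42 rad squeezed (its top moves 20 mm to the handle); a spring returns it. Takes 4 N at its top when free, up to 16 N under pressure. Each full squeeze and release runs the plunger out by two teeth (9 mm), under pressure one tooth (4.5 mm). A stop pawl stops it running back, but on release it slips back 1 to 4 mm.
- trigger_grip: the orange trigger blade above its pivot, 8 mm thick, 20 mm wide; origin at the pivot (jig x -45, z 90 mm); the blade reaches 50 mm up from it and leans 0.42 rad forward to the post when relaxed, upright when squeezed.
- plunger (a joint): how far the toothed plunger is run out towards the post, m, 0 to 0.07; with the hoop seated the pad meets the block at about 0.044 to 0.047. It starts somewhere between 0 and 0.022.
- gauge (a joint): how far the red gauge stem (9 mm thick, 20 mm long) is pushed into the plunger, m, 0 to 0.02: it gives 1 N of pressure at the start plus 0.8 N per mm; fully in (0.02) it is solid and the next squeeze crushes the hoop. Roughly half (0.004 to 0.015) is right.
- pad: steel pad with black rubber face, 22 mm across, on the tip of the red stem; it presses on the block.
- pad_face (a point): centre of the pad's rubber face.
- rod: the plunger's front sleeve and tail ring, with stem and pad: not to be pushed or pulled by the robot.
- glue_bottle: small white bottle with a blue cap, 47 mm across, 84 mm high; bystander. Origin under its middle.
- amber_jar: jar of amber beads with an ochre lid, 57 mm across, 76 mm high; bystander. Origin under its middle.
- wax: lump of beeswax, 34 x 48 x 22 mm; bystander. Origin under its middle.
Mind the look-alikes: they are no part of the job. What is shaped like the hoop but blue is not meant.

How it is judged (in metres and radians):
On the way, in this order (a step that is already met when the one before it is completed fails the run):
1. the hoop sits on the shoulder round the post, block facing the plunger, and is let go (z of hoop in the frame of post_seat below 0.003 m and horizontal distance between hoop and post_seat below 0.004 m and angle between hoop's own z axis and vertical below 0.08 rad and x of block_face in the frame of jig below 0.075 m and y of block_face in the frame of jig between -0.008 and 0.008 m and contact force between the fingers and hoop below 0.1 N), for 0.2 s.
2. the pad presses on the block (contact force between pad and hoop above 1 N), for 0.1 s.
At the end, for the whole second after the job is handed in: Hoop down on the shoulder (3 mm), centred on the post (4 mm), upright, block within 8 mm of the plunger's line; pad presses the block with 4 to 14 N (stem in 4 to 16 mm); fingers still hold the trigger squeezed (over 0.15 rad and 2 N); bystanders within 30 mm of their start (z of hoop in the frame of post_seat below 0.003 m and horizontal distance between hoop and post_seat below 0.004 m and angle between hoop's own z axis and vertical below 0.08 rad and x of block_face in the frame of jig below 0.075 m and y of block_face in the frame of jig between -0.008 and 0.008 m and contact force between pad and hoop between 3.8 and 14 N and distance between pad_face and block_face below 0.012 m and value of joint trigger above 0.15 rad and contact force between the fingers and trigger_grip above 2 N and distance of each of glue_bottle, amber_jar, wax from where it was at the start of the episode below 0.03 m); the arm keeps its last pose, push and grip.
It fails at once if the hoop is crushed: the pad presses with more than 18 N (contact force between pad and hoop above 18 N).
It fails at once if the robot pushes or pulls the plunger itself (contact force between any of the fingers, the arm and rod above 2 N).
It fails at once if the glue bottle is disturbed (distance of glue_bottle from where it was at the start of the episode above 0.03 m).
It fails at once if the bead jar is disturbed (distance of amber_jar from where it was at the start of the episode above 0.03 m).
It fails at once if the beeswax is disturbed (distance of wax from where it was at the start of the episode above 0.03 m).
It also fails if it takes over 58 s, if anything falls off the work surface, if the arm or the gripper's body presses on something with over 40 N, if the wrist force passes 120 N, or if a joint passes its speed limit or range.

### The arm

A 6-joint arm with a two-finger parallel gripper is mounted at the origin on a cart in front of the work surface, level with it; the furniture and walls round the work are solid. World frame = base frame: x ahead of the robot, y to its left, z up, the work surface at z = 0. Lengths are in mm, angles in rad, forces in N, time in s.
With the tool pointing down it reaches from about 275 to 750 mm from the base axis. Payload 10.2 kg.
Tool frame: the origin (TCP) lies between the finger pads, 19 mm behind the fingertips; this is the grasp point; z points along the fingers, y is the line along which they close (so a half turn about z gives the same grasp; the last joint's range is limited). The gripper opens to 85 mm and grips with 20 to 120 N. Pads are 22 mm wide; open, the fingers measure 114 mm over their backs; the gripper's body (76 mm by 85 mm) begins 54 mm behind the grasp point. The pads swing forward as they close: fully open they stand 13 mm farther back than shut.
Start: joints at [0.931, 0.313, 1.498, -0, 1.331, -0.223], TCP at [212.552, 480.055, 249.994] pointing down, gripper open.
Joint ranges: [-2.94, 2.94], [-0.97, 2.17], [0.19, 2.56], [-1.23, 4.37], [0.02, 3.11], [-2.88, 2.88]. Speed limits (rad/s): [2.39, 2.39, 3.01, 3.14, 3.14, 3.14].

### API

Orientations are given as a unit quaternion [w, x, y, z].
In Python, from bench import robot gives the robot as it stands. The module is installed in compiled form; this text tells all that it offers.
- The arm moves only by the tool apply_moves, never from a script. Its arguments are lists of equal length, an entry for each row: "translation": the shift along the tool's x, y, z in cm, a list of three; "twist": the turn about the tool's z in degrees. In form: {"translation": [[x, y, z], ...], "twist": [twist, ...]}. A call has 1 to 5 rows; each row shifts and turns the commanded pose from where the row before left it, along the tool's axes as they then stand; what a row does not reach is not made up. A row lasts 1/8 s, in which the tool goes at most 62.5 mm and 10.7 degrees, less where a joint would pass 70% of its speed; a pose out of reach is approached as far as the arm can. A call is refused whole if a number of a shift passes 6.25 or a number of a turn 10.7, either way. A call with a gripper value outside its range is refused whole. "gripper" is the closure, from -1 (fully open) to 1 (shut), set as the call begins (left out, the last holds). The fingers move at their own pace and stop on an object; the grip force is fixed at half the most. Time passes only in rows, so rows that do not move let the fingers close. It gives the time, the measured TCP pose, the force, the opening and the grip force at its end, in the units of the state.
- robot.state(): the state, without advancing time (a new reading comes with each control period).
- robot.read_camera(name): name is "side" or "top" or "wrist"; returns a dict with "color" (384x512x3 uint8, red, green, blue), "fx", "fy", "cx", "cy" (pixels), "k1" (the pictures are not rectified: a ray, as slopes to the right and down, at radius r is drawn at 1 + k1 r^2 times it, then the intrinsics apply), "position" and "rotation" of the camera in the world. Camera axes: x right, y up, looking along -z (the intrinsics and any distortion apply to the point x, -y, -z); pixel columns grow to the right and rows downward; lengths in mm; the calibration is good to about 2 mm. A picture is of the moment at which its call begins. There is no depth.
- robot.hand_in(): hands the job in; it is judged then, once.
The state is a dict: "t": time; "q": joint angles; "qvel": joint speeds; "effort": joint torques, N m; "tool_pos": TCP position; "tool_rot": TCP orientation; "contact_force": force on the tool from outside, world axes, zero at the start; "ft_torque": the same for the moment, N m; "width": opening from 0.0 (shut) to 1.0 (fully open); "grip_force": force on a finger pad.
Only numpy, scipy, OpenCV 4.12 (cv2) and the standard library are available. Lean on these libraries where they do the work, as an engineer would, in place of code of your own. Each camera call takes 0.05 s, during which the arm holds its last target. There are 200 camera calls.

## Working session

There is one attempt and no reset: what is moved stays moved. The work goes in short steps, Python scripts to look and compute and a tool call to move; the robot and the scene stay as the last step left them, time stands still between calls to the robot, and variables do not carry over. Pictures are saved under pics/ and viewed, at most 10 in all, crops included, and the job is handed in when it is done.

Besides the shell and the picture viewer there is one more tool, called after "Request:" as name([rows], argument=value, ...), one row to a line, values as JSON. apply_moves: Moves the arm, as the interface text tells. Its arguments: {"type":"object","properties":{"translation":{"type":"array"},"twist":{"type":"array"},"gripper":{"type":"number"}},"required":["translation","twist"]}

```bash
mkdir -p pics; cat > h.py <<'E'
import numpy as np, cv2, json
from bench import robot
def snap(n,f):
    c=robot.read_camera(n); cv2.imwrite(f'pics/{f}.png',c['color'][:,:,::-1])
    d={k:(np.array(v).tolist() if k!='color' else 0) for k,v in c.items()}
    json.dump(d,open(f'pics/{f}.json','w')); return c
def cam(f): return json.load(open(f'pics/{f}.json'))
def ray(c,u,v):
    K=np.array([[c['fx'],0,c['cx']],[0,c['fy'],c['cy']],[0,0,1]])
    p=cv2.undistortPoints(np.array([[[u,v]]],float),K,np.array([c['k1'],0,0,0]))[0,0]
    R=np.array(c['rotation']); R=R if R.shape==(3,3) else None
    return np.array(c['position']),R@np.array([p[0],-p[1],-1])
def onz(c,u,v,z):
    o,d=ray(c,u,v); return o+d*(z-o[2])/d[2]
def proj(c,P):
    R=np.array(c['rotation']); q=R.T@(np.array(P)-c['position']); x,y=q[0]/-q[2],-q[1]/-q[2]
    s=1+c['k1']*(x*x+y*y); return c['fx']*x*s+c['cx'],c['fy']*y*s+c['cy']
E
python3 - <<'E'
from h import *
a=snap('top','t0');b=snap('side','s0')
for c in(a,b):print({k:np.round(c[k],3).tolist() for k in c if k!='color'})
print(robot.state())
E
```

```text
{'fx': 462.416, 'fy': 462.416, 'cx': 255.861, 'cy': 187.699, 'k1': -0.154, 'position': [412.804, -78.512, 1255.133], 'rotation': [-0.702, -0.031, 0.046, 0.71]}
{'fx': 461.611, 'fy': 461.611, 'cx': 258.505, 'cy': 186.198, 'k1': -0.056, 'position': [503.918, -881.467, 760.484], 'rotation': [0.905, 0.425, -0.016, -0.008]}
{'t': 0.1, 'q': array([ 9.30567123e-01,  3.13367257e-01,  1.49836452e+00,  1.18949580e-05,
        1.33098391e+00, -2.23417627e-01]), 'qvel': array([-0.00015109, -0.00027902, -0.00278536,  0.0011338 , -0.00124138,
        0.00064082]), 'effort': array([ 3.10570511e-03, -4.12895465e+01, -2.60139960e+01, -1.51087256e-04,
        3.07792870e-03,  7.87005047e-05]), 'tool_pos': array([212.43504561, 479.8742022 , 249.50471216]), 'tool_rot': array([-2.40257655e-04,  2.06901800e-01,  9.78361554e-01, -5.07556831e-04]), 'contact_force': array([-0.07383151, -0.47760613,  0.23697328]), 'ft_torque': array([ 0.03919626,  0.01613764, -0.03100858]), 'grip_force': 0.0, 'width': 1.0016888764596654}
```

View pics/t0.png

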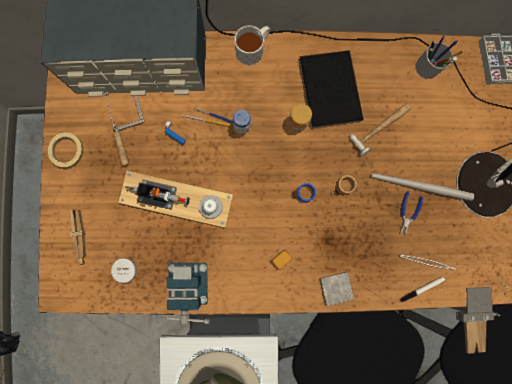

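View pics/s0.png

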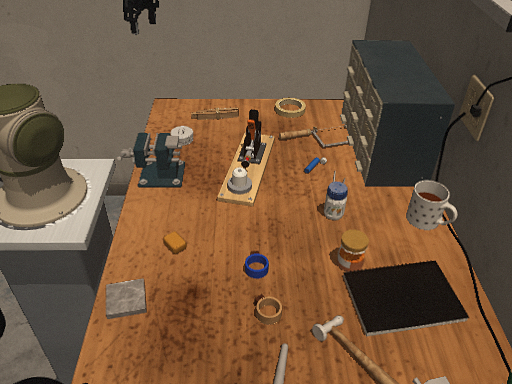

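```bash
sed -i "s/R=np.array(c\['rotation'\]); R=R if.*/R=rot(c)/; s/R=np.array(c\['rotation'\]); q=/R=rot(c); q=/" h.py; cat >> h.py <<'E'
from scipy.spatial.transform import Rotation as Ro
def rot(c): w,x,y,z=c['rotation']; return Ro.from_quat([x,y,z,w]).as_matrix()
def crop(f,x0,y0,w,h,s): 
    i=cv2.imread(f'pics/{f}.png')[y0:y0+h,x0:x0+w]; return cv2.resize(i,None,fx=s,fy=s,interpolation=cv2.INTER_CUBIC)
E
python3 - <<'E'
from h import *
a=crop('t0',112,165,130,65,6); b=crop('t0',285,165,75,40,5); c=crop('s0',240,240,80,40,5)
o=np.zeros((590,780,3),np.uint8); o[:390]=a; o[390:590,:375]=b; o[390:590,380:780]=c
cv2.imwrite('pics/c1.png',o)
c=cam('t0')
for n,u,v,z in[('hoop',347,184,12),('post',210,206,67),('handle',150,192,130),('corner',126,173,16),('corner',232,194,16),('c',222,226,16),('c',120,204,16)]:print(n,onz(c,u,v,z).round(1))
E
```

```text
hoop [ 557.4 -355.8   12. ]
post [497.2  13.5  67. ]
handle [528.3 156.3 130. ]
corner [592.6 247.1  16. ]
corner [532.6 -41.8  16. ]
c [446.9 -14.5  16. ]
c [508.  262.1  16. ]
```

View pics/c1.png

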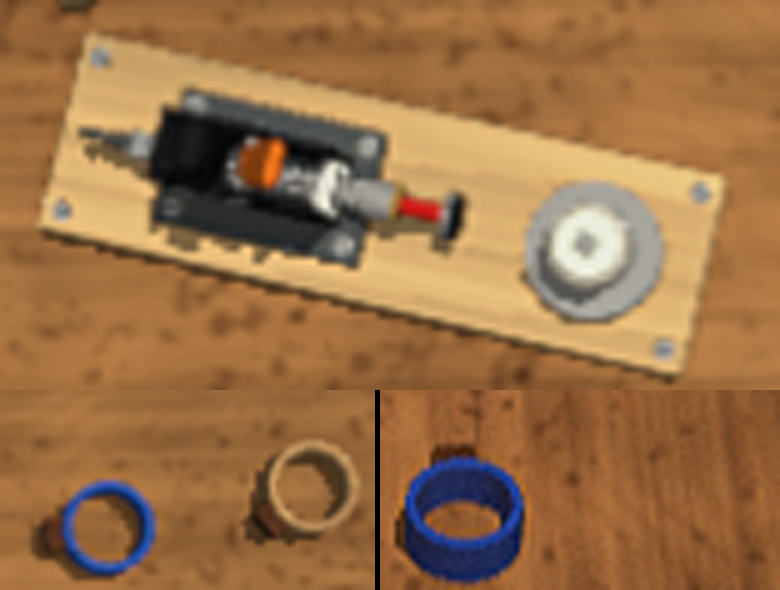

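```bash
cat > m1.py <<'E'
from h import *
c=cam('t0')
f=lambda X,Y,z,s,u0,v0:onz(c,u0+(X+.5)/s-.5,v0+(Y+.5)/s-.5,z)
C=[f(X,Y,16,6,112,165) for X,Y in[(90,33),(725,178),(685,375),(40,232)]]
for p in C:print(p.round(1))
print([np.linalg.norm(C[i]-C[(i+1)%4]).round(1) for i in range(4)])
m=np.mean(C,0); d=(C[1]+C[2]-C[0]-C[3])[:2]; d/=np.linalg.norm(d); 
print('jig',m,np.degrees(np.arctan2(d[1],d[0])))
print('post by jig',m[:2]+100*d,'post seen',f(587,243,67,6,112,165),'shoulder',f(594,250,30,6,112,165))
h=f(312,97,24,5,285,165);b=f(267,128,22,5,285,165);print('hoop',h,b,np.degrees(np.arctan2(*(b-h)[1::-1])))
s=cam('s0');print('hoop from side top',onz(s,268.5,304,24))
print('wax',onz(c,282,260,11),'bottle',onz(c,241,118,84),'jar',onz(c,301,113,76),'blue',onz(c,306,192,12))
E
python3 m1.py
```

```text
[600.6 245.7  16. ]
[531.9 -42.9  16. ]
[443.9 -24.5  16. ]
[510.1 266.9  16. ]
[np.float64(296.7), np.float64(89.9), np.float64(298.9), np.float64(92.9)]
jig [521.64573215 111.28094585  16.        ] -103.08511144964804
post by jig [499.00591135  13.87746278] post seen [499.55349824  14.97993193  67.        ] shoulder [499.12497194  14.7972331   30.        ]
hoop [ 556.05331866 -353.14378476   24.        ] [ 539.60929644 -328.28541304   22.        ] 123.4849715558766
hoop from side top [ 554.0234347  -348.79626859   24.        ]
wax [ 354.37228407 -174.09546611   11.        ] bottle [724.23325447 -68.15974396  84.        ] jar [ 739.26655457 -226.02284993   76.        ] blue [ 536.55623579 -242.28308976   12.        ]
```

```bash
python3 - <<'E'
from h import *
c,s=cam('t0'),cam('s0')
for z in(0,25,50,100,200):print(z,onz(c,372,177,z).round(),onz(s,284,346,z).round())
m=np.array([521.6,111.3]);
E
```

```text
0 [ 578. -430.    0.] [ 580. -425.    0.]
25 [ 575. -423.   25.] [ 577. -440.   25.]
50 [ 571. -416.   50.] [ 575. -455.   50.]
100 [ 565. -402.  100.] [ 570. -485.  100.]
200 [ 552. -374.  200.] [ 560. -545.  200.]
```

Request:
apply_moves([
  [-4.34,-4.14,0],
  [-4.34,-4.14,0],
  [-4.34,-4.14,0],
  [-4.34,-4.14,0],
  [-4.34,-4.14,0],
], twist=[0,0,0,0,0], gripper=-1)

```text
t: 0.72
tool_pos: [327.4, 201.2, 250.0]
tool_rot: [0.0, 0.207, 0.978, 0.0]
contact_force: [1.7, 0.3, -0.1]
width: 1.002
grip_force: 0.0
```

Request:
apply_moves([
  [-4.34,-4.14,0],
  [-4.34,-4.14,0],
  [-4.34,-4.14,0],
  [-4.34,-4.14,0],
  [-4.34,-4.14,0],
], twist=[0,0,0,0,0])

```text
t: 1.35
tool_pos: [442.1, -76.2, 249.9]
tool_rot: [-0.0, 0.207, 0.978, 0.0]
contact_force: [1.5, 1.0, -0.7]
width: 1.0
grip_force: 0.0
```

Request:
apply_moves([
  [-4.34,-4.14,0],
  [-4.34,-4.14,0],
  [-4.34,-4.14,0],
  [-4.34,-4.14,0],
  [-4.34,-4.14,0],
], twist=[0,0,0,0,0])

```text
t: 1.98
tool_pos: [556.8, -353.1, 249.6]
tool_rot: [-0.0, 0.207, 0.978, 0.0]
contact_force: [-0.0, 0.7, 0.5]
width: 1.0
grip_force: 0.0
```

Request:
apply_moves([
  [0,0,2],
  [0,0,2],
  [0,0,2],
  [0,0,2],
  [0,0,0],
], twist=[8.25,8.25,8.25,8.25,0])

```text
t: 2.6
tool_pos: [555.9, -350.9, 168.3]
tool_rot: [-0.002, 0.476, 0.88, 0.0]
contact_force: [0.1, 1.3, 0.2]
width: 0.999
grip_force: 0.0
```

```bash
cat >> h.py <<'E'
def st():
    s=robot.state(); w,x,y,z=s['tool_rot']; R=Ro.from_quat([x,y,z,w]).as_matrix()
    print('t',round(s['t'],2),'pos',s['tool_pos'].round(1),'tooly yaw',round(np.degrees(np.arctan2(R[1,1],R[0,1])),2),'zaxis',R[:,2].round(3),'F',s['contact_force'].round(1),'grip',round(float(s['grip_force']),1),'w',round(float(s['width']),3))
    return s,R
def tl(R,d): return (R.T@np.array(d,float)/10).round(2)
E
python3 - <<'E'
from h import *
s,R=st(); snap('wrist','w1'); cv2.imwrite('pics/w1b.png',crop('w1',0,0,512,384,1.5)); print(proj(cam('w1'),[556,-352,24]))
E
```

```text
t 2.6 pos [ 555.9 -350.9  168.3] tooly yaw 33.19 zaxis [-0.003  0.002 -1.   ] F [0.1 1.3 0.2] grip 0.0 w 0.999
(np.float64(255.71274794691143), np.float64(182.57054404184038))
```

View pics/w1b.png

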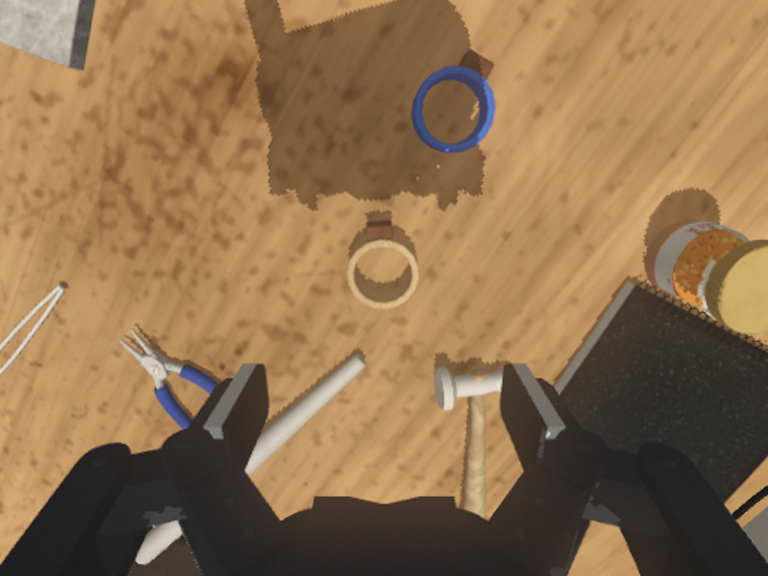

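```bash
python3 - <<'E'
from h import *
c=cam('w1')
f=lambda X,Y,z:onz(c,(X+.5)/1.5-.5,(Y+.5)/1.5-.5,z)
h=f(383,272.5,24);b=f(379,232,22)
l,r=f(348,272,24),f(418.5,272,24);print(np.linalg.norm(l-r))
i=cv2.imread('pics/w1.png')[150:175,235:270].astype(int)
print('block centre by colour:')
m=(i.sum(2)<230)&(i[:,:,2]>i[:,:,0]+25); v,u=np.nonzero(m);print(len(u),u.mean()+235,v.mean()+150)
print(h,b,np.degrees(np.arctan2(*(b-h)[1::-1])))
s,R=st();print(tl(R,np.array([h[0],h[1],18])-s['tool_pos']))
E
```

```text
47.86852662594541
block centre by colour:
14 251.5 150.0
[ 554.9079216  -351.34800585   24.        ] [ 537.63171132 -329.79618277   22.        ] 128.7160981866102
t 2.65 pos [ 556.3 -351.2  169.7] tooly yaw 33.29 zaxis [-0.001  0.001 -1.   ] F [ 0.5  0.4 -0. ] grip 0.0 w 1.001
[ 0.04 -0.12 15.17]
```

Request:
apply_moves([
  [0.02,-0.1,5],
  [0,0,5],
  [0,0,3],
  [0,0,2.1],
  [0,0,0],
], twist=[-5,0,0,0,0])

```text
t: 3.28
tool_pos: [555.4, -351.6, 18.6]
tool_rot: [-0.001, 0.437, 0.9, 0.0]
contact_force: [0.1, 0.4, 0.1]
width: 1.003
grip_force: 0.0
```

Request:
apply_moves([
  [0,0,0],
  [0,0,0],
  [0,0,0],
  [0,0,0],
  [0,0,0],
], twist=[0,0,0,0,0], gripper=1)

```text
t: 3.9
tool_pos: [556.1, -352.2, 21.1]
tool_rot: [0.001, 0.437, 0.899, -0.0]
contact_force: [-2.0, 1.1, 8.1]
width: 0.569
grip_force: 61.4
```

Request:
apply_moves([
  [0,0,-2],
  [0,0,-4],
  [0,0,-4],
  [0,0,-3],
  [0,0,0],
], twist=[0,0,0,0,0])

```text
t: 4.53
tool_pos: [556.3, -352.4, 152.8]
tool_rot: [0.003, 0.437, 0.899, -0.001]
contact_force: [0.3, -0.4, -1.6]
width: 0.57
grip_force: 62.0
```

```bash
python3 - <<'E'
from h import *
s,R=st(); snap('wrist','w2'); cv2.imwrite('pics/w2b.png',crop('w2',130,150,256,200,3))
E
```

```text
t 4.53 pos [ 556.3 -352.4  152.8] tooly yaw 38.13 zaxis [ 0.005 -0.004 -1.   ] F [ 0.3 -0.4 -1.6] grip 62.0 w 0.57
```

View pics/w2b.png

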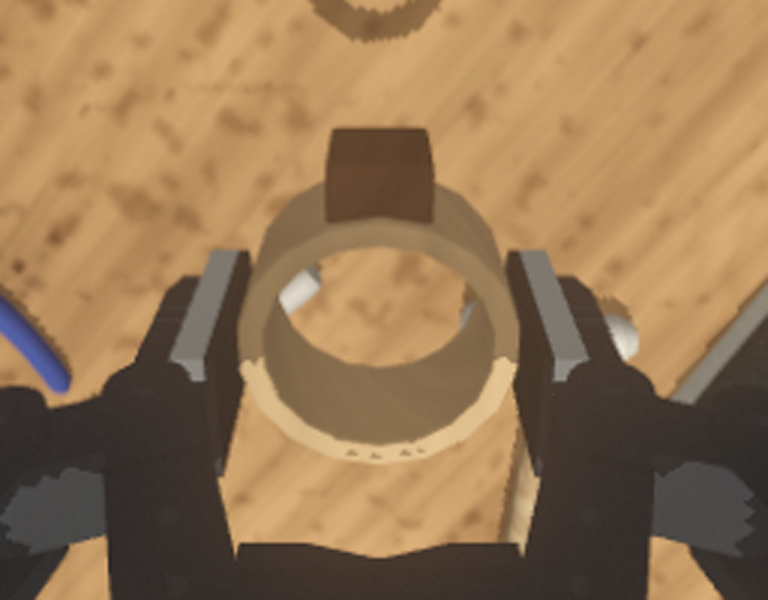

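```bash
python3 - <<'E'
from h import *
c=cam('w2');s,R=st();T=s['tool_pos']
f=lambda X,Y,z:(R.T@(onz(c,130+(X+.5)/3-.5,150+(Y+.5)/3-.5,z)-T)).round(1)
z=T[2]+3.5
for n,p in dict(nearout=(380,462),nearin=(380,445),farin=(380,247),farout=(380,221),left=(240,345),right=(517,345)).items():print(n,f(*p,z))
print('block face bottom L,R',f(331,130,z-24+2),f(430,130,z-24+2),'top inner', f(325,222,z-2),f(433,222,z-2))
print('block outer top',f(327,167,z-2),f(434,167,z-2))
g=np.array([499.3,14.7]);print(tl(R,[*(g-T[:2]),0]))
E
```

```text
t 4.58 pos [ 555.7 -351.8  150.4] tooly yaw 38.12 zaxis [ 0.002 -0.002 -1.   ] F [-0.2 -0.3 -1.5] grip 62.0 w 0.566
nearout [-26.1   0.4  -3.4]
nearin [-22.2   0.4  -3.4]
farin [18.7  0.3 -3.5]
farout [23.5  0.3 -3.6]
left [ -0.6 -24.   -3.5]
right [-0.5 24.2 -3.5]
block face bottom L,R [31.2 -8.8 18.4] [31.2  9.6 18.4] top inner [22.3 -8.8 -1.6] [22.3  9.1 -1.5]
block outer top [32.2 -8.3 -1.6] [32.2  9.  -1.6]
[32.32 18.19 -0.07]
```

Request:
apply_moves([
  [4.62,2.6,0],
  [4.62,2.6,0],
  [4.62,2.6,0],
  [4.62,2.6,0],
  [4.62,2.6,0],
], twist=[0,0,0,0,0])

```text
t: 5.2
tool_pos: [514.1, -87.9, 148.0]
tool_rot: [-0.001, 0.438, 0.899, -0.0]
contact_force: [1.4, 0.3, -0.3]
width: 0.567
grip_force: 62.0
```

Request:
apply_moves([
  [4.62,2.6,0],
  [4.62,2.6,0],
  [0,0,0],
  [0,0,0],
  [0,0,0],
], twist=[0,0,10.2,10.2,10.2])

```text
t: 5.82
tool_pos: [498.3, 15.4, 148.0]
tool_rot: [-0.001, 0.661, 0.75, -0.001]
contact_force: [-1.0, 0.8, -0.4]
width: 0.563
grip_force: 62.0
```

Request:
apply_moves([
  [0,0,0],
  [0,0,0],
  [0,0,0],
  [0,0,0],
], twist=[10.2,10.2,0,0])

```text
t: 6.32
tool_pos: [498.7, 15.1, 148.5]
tool_rot: [-0.0, 0.781, 0.625, -0.0]
contact_force: [-0.4, 0.2, 0.0]
width: 0.57
grip_force: 62.0
```

```bash
python3 - <<'E'
from h import *
s,R=st(); snap('wrist','w3'); snap('top','t3'); cv2.imwrite('pics/w3b.png',crop('w3',0,0,512,384,1.5))
E
```

```text
t 6.33 pos [498.7  15.1 148.5] tooly yaw -12.68 zaxis [-0.001  0.    -1.   ] F [-0.4  0.2  0. ] grip 62.0 w 0.57
```

View pics/w3b.png

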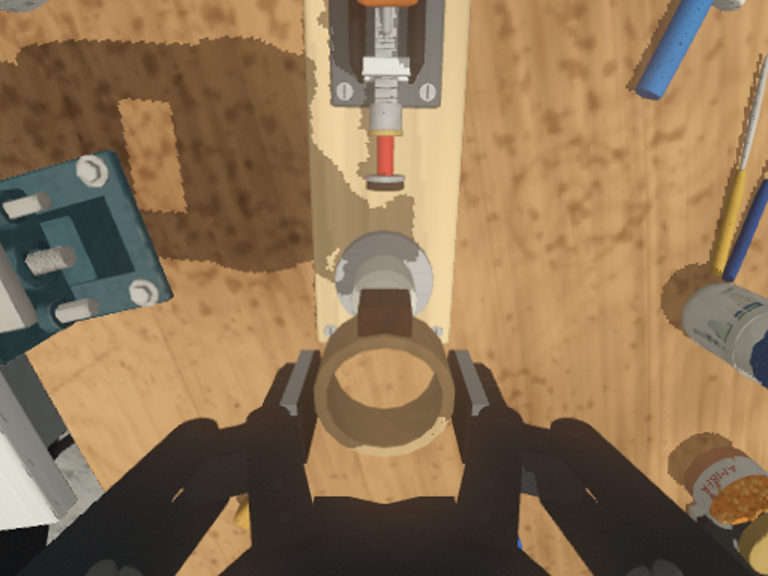

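```bash
python3 - <<'E'
from h import *
c=cam('w3');s,R=st();T=s['tool_pos']
f=lambda X,Y,z:onz(c,(X+.5)/1.5-.5,(Y+.5)/1.5-.5,z)
P=lambda p:print((R.T@(p-T)).round(1),p.round(1))
for p in[(336,278,30),(433,278,30),(384,231,30),(318,340,16),(449,340,16),(306,50,16),(467.5,50,16),(385.5,187,42),(386,135,42)]:P(f(*p))
a=(f(318,340,16)+f(449,340,16))/2;b=(f(306,50,16)+f(467.5,50,16))/2;d=a-b;print('yaw',np.degrees(np.arctan2(d[1],d[0])))
E
```

```text
t 6.42 pos [498.9  15.1 148.7] tooly yaw -12.76 zaxis [-0.001  0.    -1.   ] F [-0.1  0.9 -0.3] grip 62.0 w 0.564
[  3.7 -30.4 118.8] [470.   25.4  30. ]
[  3.8  29.5 118.7] [528.4  12.3  30. ]
[ 33.2  -0.8 118.7] [505.3  47.6  30. ]
[-46.1 -46.2 132.8] [443.6 -19.7  16. ]
[-45.9  44.1 132.7] [531.7 -39.4  16. ]
[132.6 -44.4 132.8] [484.8 154.2  16. ]
[132.8  45.4 132.7] [572.4 134.6  16. ]
[ 6.010e+01 -1.000e-01  1.067e+02] [512.   73.8  42. ]
[8.710e+01 1.000e-01 1.067e+02] [518.2 100.   42. ]
yaw -103.23987361326473
```

Request:
apply_moves([
  [0.2,0,2],
  [0,0,2],
  [0,0,1.5],
  [0,0,0],
  [0,0,0],
], twist=[0.5,0,0,0,0])

```text
t: 7.05
tool_pos: [499.8, 16.9, 94.6]
tool_rot: [0.0, 0.785, 0.62, 0.0]
contact_force: [0.5, 0.0, 0.1]
width: 0.569
grip_force: 62.0
```

```bash
python3 - <<'E'
from h import *
s,R=st(); snap('wrist','w4'); cv2.imwrite('pics/w4b.png',crop('w4',156,110,200,200,3))
E
```

```text
t 7.05 pos [499.8  16.9  94.6] tooly yaw -13.36 zaxis [ 0.001 -0.    -1.   ] F [0.5 0.  0.1] grip 62.0 w 0.569
```

View pics/w4b.png

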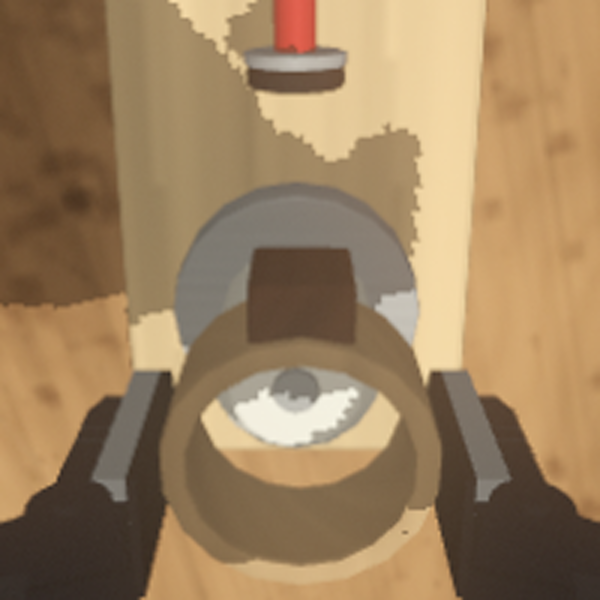

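```bash
python3 - <<'E'
from h import *
c=cam('w4');s,R=st();T=s['tool_pos']
f=lambda X,Y,z:print((R.T@(onz(c,156+(X+.5)/3-.5,110+(Y+.5)/3-.5,z)-T)).round(1))
print('post top, near edge r14 (z67), near r18.5 at 61'); f(296,386,67); f(296,446,67)
print('shoulder far, L,R'); f(297,183,30); f(175,300,30); f(419,300,30)
print('hoop: bottom near inner; top near out; top far in; L R top')
z=T[2]-20.5
f(298,487,z); f(300,583,z+24); f(300,364,z+24); f(160,440,z+24); f(440,440,z+24)
print('block bottom outer'); f(249,250,z+2); f(350,250,z+2)
E
```

```text
t 7.1 pos [499.9  16.9  94.7] tooly yaw -13.37 zaxis [ 0.001 -0.    -1.   ] F [-0.5  0.1 -1. ] grip 62.0 w 0.568
post top, near edge r14 (z67), near r18.5 at 61
[-0.6 -1.5 27.7]
[-15.1  -1.5  27.7]
shoulder far, L,R
[32.5 -1.5 64.7]
[  2.5 -31.7  64.7]
[ 2.6 28.7 64.7]
hoop: bottom near inner; top near out; top far in; L R top
[-20.2  -1.1  20.5]
[-23.5  -0.6  -3.5]
[21.  -0.7 -3.5]
[  6.6 -24.2  -3.5]
[ 6.6 22.9 -3.5]
block bottom outer
[ 32.6 -10.   18.5]
[32.6  8.4 18.5]
```

Request:
apply_moves([
  [-0.04,-0.07,0],
  [0,0,0.8],
  [0,0,0.8],
  [0,0,0.4],
  [0,0,0],
], twist=[0,0,0,0,0])

```text
t: 7.72
tool_pos: [498.5, 16.8, 73.6]
tool_rot: [-0.0, 0.785, 0.62, -0.0]
contact_force: [-1.1, -0.1, -0.1]
width: 0.567
grip_force: 62.0
```

Request:
apply_moves([
  [0,0,0.4],
  [0,0,0.4],
  [0,0,0.4],
  [0,0,0],
  [0,0,0],
], twist=[0,0,0,0,0])

```text
t: 8.35
tool_pos: [498.8, 16.8, 62.1]
tool_rot: [0.0, 0.785, 0.62, 0.0]
contact_force: [-0.0, -1.5, -1.0]
width: 0.568
grip_force: 62.0
```

Request:
apply_moves([
  [0,0,0.4],
  [0,0,0.3],
  [0,0,0.2],
  [0,0,0.1],
  [0,0,0],
], twist=[0,0,0,0,0])

```text
t: 8.98
tool_pos: [498.7, 16.8, 52.0]
tool_rot: [-0.0, 0.785, 0.62, -0.0]
contact_force: [0.3, 0.2, -0.4]
width: 0.566
grip_force: 62.0
```

Request:
apply_moves([
  [0,0,0.1],
  [0,0,0.1],
  [0,0,0],
  [0,0,0],
], twist=[0,0,0,0])

```text
t: 9.48
tool_pos: [498.8, 16.8, 51.0]
tool_rot: [0.0, 0.785, 0.62, 0.0]
contact_force: [-3.7, 0.2, 11.8]
width: 0.567
grip_force: 63.2
```

Request:
apply_moves([
  [0,0,0],
  [0,0,0],
  [0,0,0],
  [0,0,0],
  [0,0,0],
], twist=[0,0,0,0,0], gripper=-1)

```text
t: 10.1
tool_pos: [498.7, 16.8, 50.0]
tool_rot: [-0.0, 0.785, 0.62, -0.0]
contact_force: [-0.0, 0.3, 0.2]
width: 0.997
grip_force: 0.0
```

Request:
apply_moves([
  [0,0,-3],
  [0,0,-6],
  [0,0,-6],
  [0,0,0],
  [0,0,0],
], twist=[0,0,0,0,0])

```text
t: 10.72
tool_pos: [498.3, 16.9, 199.2]
tool_rot: [-0.0, 0.785, 0.62, -0.0]
contact_force: [-0.0, -0.1, -0.6]
width: 0.999
grip_force: 0.0
```

```bash
python3 - <<'E'
from h import *
s,R=st(); snap('wrist','w5'); snap('side','s5'); a=crop('w5',156,0,230,260,2.3);b=crop('s5',205,90,90,130,4.6)[:598]
print(a.shape,b.shape); o=np.zeros((598,a.shape[1],3),np.uint8);o=np.hstack([a[:598],b[:598,:270]]);cv2.imwrite('pics/c5.png',o);print(o.shape)
E
```

```text
t 10.72 pos [498.3  16.9 199.2] tooly yaw -13.38 zaxis [-0.001  0.    -1.   ] F [-0.  -0.1 -0.6] grip 0.0 w 0.999
(598, 529, 3) (598, 414, 3)
(598, 799, 3)
```

View pics/c5.png

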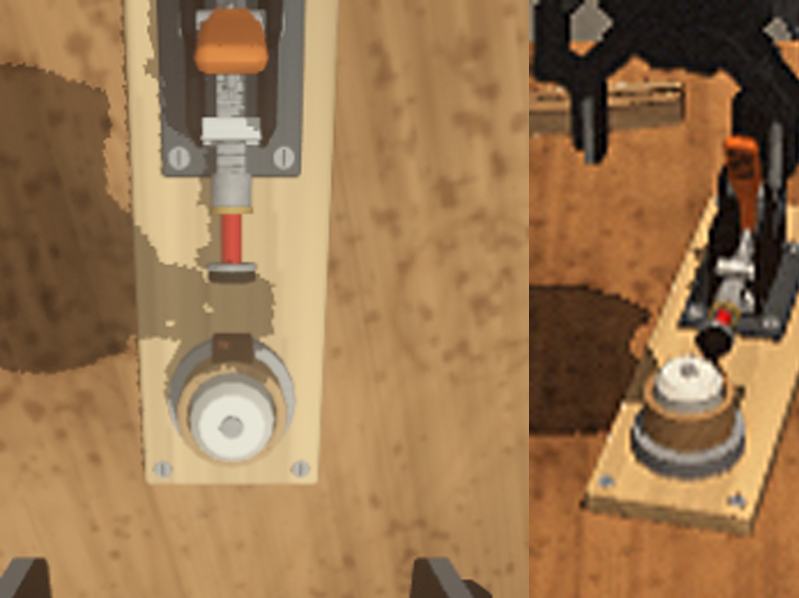

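Request:
apply_moves([
  [5.13,0,0],
  [5.13,0,0],
  [5.13,0,0],
  [0,0,0],
  [0,0,0],
], twist=[0,0,0,-10,-10])

```text
t: 11.45
tool_pos: [533.8, 167.1, 198.2]
tool_rot: [-0.001, 0.663, 0.749, -0.001]
contact_force: [0.6, 0.4, -0.1]
width: 1.0
grip_force: 0.0
```

Request:
apply_moves([
  [0,0,0],
  [0,0,0],
  [0,0,0],
  [0,0,0],
  [0,0,0],
], twist=[-10,-10,-10,-10,-10])

```text
t: 12.08
tool_pos: [533.9, 166.5, 198.4]
tool_rot: [-0.001, 0.284, 0.959, -0.001]
contact_force: [0.2, 0.5, 0.3]
width: 1.001
grip_force: 0.0
```

Request:
apply_moves([
  [0,0,0],
  [0,0,0],
  [0,0,0],
  [0,0,0],
], twist=[-10,-10,0,0])

```text
t: 12.58
tool_pos: [534.1, 166.5, 199.3]
tool_rot: [-0.001, 0.118, 0.993, -0.0]
contact_force: [-0.4, 0.2, -0.2]
width: 0.999
grip_force: 0.0
```

```bash
python3 - <<'E'
from h import *
c=cam('w5')
f=lambda X,Y,z:onz(c,156+(X+.5)/2.3-.5,(Y+.5)/2.3-.5,z)
p=f(231,426,67);pad=f(232,281,42);blk=f(233,336,52)
print('post',p,'pad',pad,'blk',blk); d=np.array([np.cos(np.radians(-103.2)),np.sin(np.radians(-103.2))])
print('gap',(blk-pad)[:2]@d,'pad jigx',100+(pad-p)[:2]@d,'blk',100+(blk-p)[:2]@d, 'lateral pad',(pad-p)[:2]@[-d[1],d[0]],(blk-p)[:2]@[-d[1],d[0]])
s,R=st();print(s['q'].round(2)); snap('wrist','w6'); cv2.imwrite('pics/w6b.png',crop('w6',0,0,512,384,1.5))
E
```

```text
post [497.72694301  16.40263695  67.        ] pad [511.47411298  72.6584897   42.        ] blk [506.78202635  50.96762143  52.        ]
gap 22.189213801034626 pad jigx 42.091310377110766 blk 64.28052417814538 lateral pad 0.5378817304530337 0.9228938203811916
t 12.57 pos [534.1 166.5 199.3] tooly yaw 76.42 zaxis [-0.001 -0.    -1.   ] F [-0.4  0.2 -0.2] grip 0.0 w 0.999
[ 0.09  0.43  1.47  0.    1.25 -1.24]
```

View pics/w6b.png

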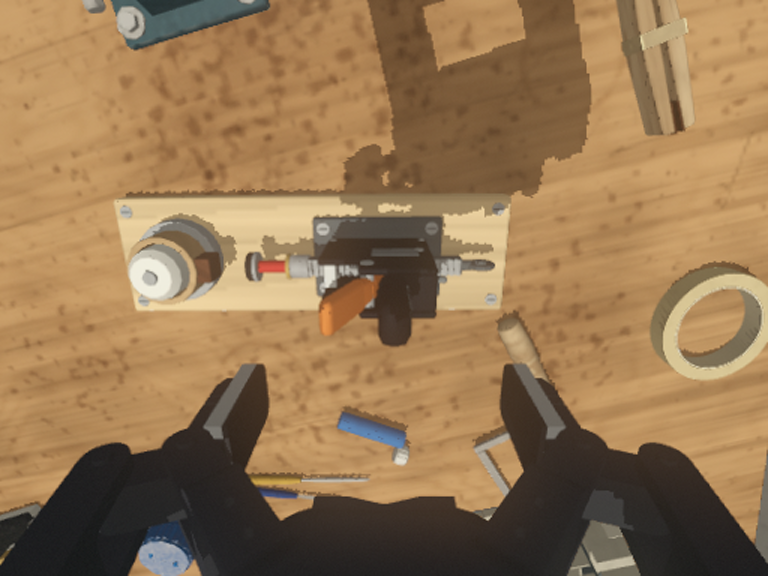

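```bash
python3 - <<'E'
from h import *
c=cam('w6');s,R=st();T=s['tool_pos']
f=lambda n,X,Y,z:print(n,(R.T@(onz(c,(X+.5)/1.5-.5,(Y+.5)/1.5-.5,z)-T)).round(1))
f('handle L',380,335,146);f('handle R',411,335,146);f('handle near',395,346,146)
f('trig L',320,325,136);f('trig R',333,332,136)
f('post',149,277,67);f('padface',246,267,42);f('blockface',223,266,52);f('board L',115,200,16);f('board R',511,195,16);f('board L2',137,311,16);f('board R2',503,309,16)
E
```

```text
t 12.62 pos [534.2 166.5 199.5] tooly yaw 76.46 zaxis [-0.001 -0.    -1.   ] F [0.7 0.1 0. ] grip 0.0 w 1.001
handle L [-2.4 -1.6 53.5]
handle R [-2.4 13.  53.5]
handle near [-8.2  5.5 53.5]
trig L [ -1.9 -31.5  63.5]
trig R [ -5.7 -25.2  63.5]
post [   0.4 -155.1  132.5]
padface [ -0.3 -98.1 157.5]
blockface [   3.4 -110.6  147.5]
board L [  44.4 -201.5  183.6]
board R [ 47.2  93.6 183.5]
board L2 [ -45.6 -201.8  183.5]
board R2 [-43.4  96.  183.4]
```

Request:
apply_moves([
  [0,0,2.4],
  [0,0,2.4],
  [0,0,1.5],
  [0,0,1.05],
  [0,0,0],
], twist=[-0.4,0,0,0,0], gripper=-1)

```text
t: 13.25
tool_pos: [534.2, 166.5, 126.2]
tool_rot: [-0.0, 0.113, 0.994, -0.0]
contact_force: [-0.6, -0.6, -0.0]
width: 1.001
grip_force: 0.0
```

Request:
apply_moves([
  [0,0,0],
  [0,0,0],
  [0,0,0],
  [0,0,0],
  [0,0,0],
], twist=[0,0,0,0,0], gripper=1)

```text
t: 13.88
tool_pos: [534.9, 166.1, 127.8]
tool_rot: [0.001, 0.113, 0.994, -0.001]
contact_force: [0.5, -1.0, 5.8]
width: 0.3
grip_force: 59.4
```

```bash
python3 - <<'E'
from h import *
s,R=st(); 
for n in('wrist','top','side'): snap(n,n[0]+'7')
a=crop('w7',0,60,300,160,2.5);b=crop('t7',150,175,90,50,4);c=crop('s7',215,130,85,50,4)
o=np.zeros((600,750,3),np.uint8);o[:400]=a;o[400:600,:360]=b;o[400:600,400:740]=c;cv2.imwrite('pics/c7.png',o)
E
```

```text
t 13.88 pos [534.9 166.1 127.8] tooly yaw 77.03 zaxis [ 0.002 -0.001 -1.   ] F [ 0.5 -1.   5.8] grip 59.4 w 0.3
```

View pics/c7.png

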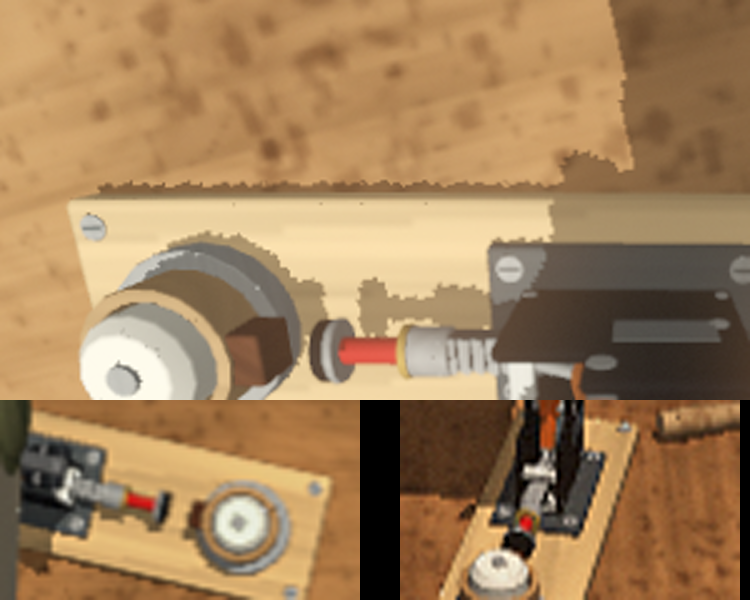

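```bash
cat > g.py <<'E'
from h import *
import sys
s,R=st()
n=sys.argv[1]
if n!='w7': snap('wrist',n)
c=cam(n); i=cv2.imread(f'pics/{n}.png').astype(int)
m=(i[:,:,2]>i[:,:,1]+80)&(i[:,:,2]>i[:,:,0]+80)&(i[:,:,2]>130); m[:180]=0;m[225:]=0;m[:,:60]=0;m[:,190:]=0
v,u=np.nonzero(m); print('n',len(u),'u',np.percentile(u,[2,98]),'v',v.min(),v.max())
# subpixel: redness profile on central rows
vc=int(np.median(v)); r=np.clip((i[vc-2:vc+3,:,2]-np.maximum(i[vc-2:vc+3,:,1],i[vc-2:vc+3,:,0])).mean(0),0,None)
uu=np.arange(512); k=(uu>u.min()-4)&(uu<u.max()+5); pk=np.percentile(r[k],70)
print('profile',dict(zip(uu[k].tolist(),r[k].round().astype(int).tolist())))
def edge(seq):
    for a,b in zip(seq[:-1],seq[1:]):
        if r[a]<pk/2<=r[b]: return a+(b-a)*(pk/2-r[a])/(r[b]-r[a])
us=uu[k]; a=edge(us.tolist()); b=edge(us[::-1].tolist())
P=[onz(c,x,vc,46) for x in(a,b)]
d=np.array([np.cos(np.radians(-103.2)),np.sin(np.radians(-103.2))])
post=np.array([498.6,16.2]); print('stem len',np.linalg.norm(P[0]-P[1]).round(2),'jigx front,back',[round(float(100+(p[:2]-post)@d),2) for p in P])
g=i[vc-1:vc+2,90:145].mean(0).astype(int)
print('row',[tuple(x) for x in g[::1].tolist()] if len(sys.argv)>2 else '')
E
python3 g.py w7 1
```

```text
t 14.03 pos [534.9 166.2 127.8] tooly yaw 77.04 zaxis [ 0.002 -0.001 -1.   ] F [-1.  -2.   6.3] grip 59.3 w 0.296
n 204 u [136. 157.] v 196 205
profile {132: 9, 133: 13, 134: 13, 135: 66, 136: 107, 137: 115, 138: 130, 139: 133, 140: 133, 141: 133, 142: 133, 143: 133, 144: 132, 145: 132, 146: 131, 147: 131, 148: 130, 149: 130, 150: 130, 151: 130, 152: 129, 153: 129, 154: 129, 155: 129, 156: 128, 157: 121, 158: 74, 159: 32, 160: 32, 161: 29, 162: 10}
stem len 18.98 jigx front,back [42.98, 24.0]
row [(88, 123, 149), (68, 96, 122), (62, 87, 127), (61, 88, 129), (64, 89, 132), (64, 90, 133), (64, 90, 134), (64, 91, 134), (65, 92, 135), (63, 91, 134), (64, 92, 135), (66, 92, 136), (62, 88, 129), (54, 76, 110), (45, 62, 89), (41, 57, 80), (41, 57, 79), (41, 58, 80), (42, 58, 81), (42, 59, 82), (41, 58, 82), (43, 60, 83), (42, 59, 83), (43, 60, 84), (43, 61, 84), (43, 60, 84), (67, 81, 97), (93, 102, 111), (93, 102, 111), (94, 109, 121), (102, 137, 159), (129, 174, 200), (152, 200, 226), (101, 134, 156), (58, 71, 88), (58, 72, 89), (58, 71, 89), (58, 71, 89), (114, 124, 133), (164, 174, 179), (178, 187, 191), (160, 170, 175), (118, 128, 138), (93, 104, 117), (95, 106, 118), (81, 93, 165), (66, 82, 192), (65, 81, 198), (69, 85, 217), (72, 87, 222), (72, 88, 222), (72, 88, 222), (72, 88, 222), (73, 88, 222), (72, 89, 222)]
```

Request:
apply_moves([
  [0,0,0],
  [0,0,0],
  [0,0,0],
  [0,0,0],
  [0,0,0],
], twist=[0,0,0,0,0], gripper=-1)

```text
t: 14.65
tool_pos: [534.3, 166.6, 126.5]
tool_rot: [0.0, 0.113, 0.994, 0.0]
contact_force: [0.1, -0.2, -0.2]
width: 0.997
grip_force: 0.0
```

Request:
apply_moves([
  [0,0,0],
  [0,0,0],
  [0,0,0],
  [0,0,0],
  [0,0,0],
], twist=[0,0,0,0,0], gripper=1)

```text
t: 15.28
tool_pos: [534.7, 166.2, 127.3]
tool_rot: [0.001, 0.113, 0.994, -0.001]
contact_force: [-0.1, 0.2, 6.5]
width: 0.296
grip_force: 59.6
```

```bash
python3 g.py w8 | grep -v profile
```

```text
t 15.28 pos [534.7 166.2 127.3] tooly yaw 77.03 zaxis [ 0.001 -0.001 -1.   ] F [-0.1  0.2  6.5] grip 59.6 w 0.296
n 216 u [125. 146.] v 196 205
stem len 18.42 jigx front,back [51.64, 33.23]
row
```

Request:
apply_moves([
  [0,0,0],
  [0,0,0],
  [0,0,0],
  [0,0,0],
  [0,0,0],
], twist=[0,0,0,0,0], gripper=-1)

```text
t: 15.95
tool_pos: [534.3, 166.6, 126.5]
tool_rot: [0.0, 0.113, 0.994, 0.0]
contact_force: [0.3, 0.1, -0.9]
width: 1.0
grip_force: 0.0
```

Request:
apply_moves([
  [0,0,0],
  [0,0,0],
  [0,0,0],
  [0,0,0],
  [0,0,0],
], twist=[0,0,0,0,0], gripper=1)

```text
t: 16.58
tool_pos: [534.7, 166.2, 127.3]
tool_rot: [0.001, 0.113, 0.994, -0.001]
contact_force: [0.1, -1.0, 5.6]
width: 0.293
grip_force: 59.2
```

```bash
python3 g.py w9 | grep -v profile
```

```text
t 16.57 pos [534.7 166.2 127.3] tooly yaw 77.04 zaxis [ 0.001 -0.001 -1.   ] F [ 0.1 -1.   5.6] grip 59.2 w 0.293
n 205 u [115. 135.] v 196 205
stem len 17.53 jigx front,back [59.75, 42.22]
row
```

Request:
apply_moves([
  [0,0,0],
  [0,0,0],
  [0,0,0],
  [0,0,0],
  [0,0,0],
], twist=[0,0,0,0,0], gripper=-1)

```text
t: 17.25
tool_pos: [534.3, 166.6, 126.5]
tool_rot: [0.0, 0.113, 0.994, 0.0]
contact_force: [-0.1, 0.6, 0.5]
width: 1.001
grip_force: 0.0
```

Request:
apply_moves([
  [0,0,0],
  [0,0,0],
  [0,0,0],
  [0,0,0],
  [0,0,0],
], twist=[0,0,0,0,0], gripper=1)

```text
t: 17.88
tool_pos: [534.9, 166.1, 127.7]
tool_rot: [0.001, 0.113, 0.994, -0.001]
contact_force: [-0.2, -1.4, 8.3]
width: 0.294
grip_force: 60.3
```

```bash
python3 g.py w10 1
```

```text
t 17.88 pos [534.9 166.1 127.7] tooly yaw 77.04 zaxis [ 0.002 -0.001 -1.   ] F [-0.2 -1.4  8.3] grip 60.3 w 0.294
n 108 u [115.   147.36] v 195 205
profile {112: 7, 113: 7, 114: 21, 115: 114, 116: 140, 117: 140, 118: 140, 119: 139, 120: 139, 121: 138, 122: 138, 123: 138, 124: 137, 125: 111, 126: 56, 127: 32, 128: 31, 129: 21, 130: 6, 131: 5, 132: 4, 133: 4, 134: 4, 135: 4, 136: 4, 137: 4, 138: 4, 139: 4, 140: 5, 141: 5, 142: 4, 143: 4, 144: 5, 145: 6, 146: 10, 147: 5, 148: 5, 149: 4, 150: 48, 151: 66, 152: 5, 153: 5, 154: 5, 155: 16}
stem len 30.97 jigx front,back [60.35, 29.38]
row [(61, 86, 127), (62, 88, 130), (63, 90, 132), (64, 90, 133), (64, 90, 133), (64, 90, 133), (64, 90, 133), (63, 91, 133), (65, 92, 135), (63, 90, 132), (57, 81, 119), (51, 68, 95), (52, 63, 76), (56, 63, 73), (56, 65, 75), (55, 64, 74), (54, 63, 74), (145, 154, 158), (175, 183, 186), (177, 185, 188), (148, 157, 160), (100, 108, 114), (92, 100, 107), (93, 102, 109), (85, 93, 119), (57, 69, 188), (68, 80, 221), (69, 81, 221), (69, 81, 221), (69, 81, 221), (69, 81, 221), (69, 81, 221), (70, 82, 221), (70, 82, 221), (70, 84, 221), (77, 107, 220), (97, 159, 216), (109, 183, 215), (103, 175, 206), (129, 165, 186), (169, 180, 186), (181, 190, 194), (183, 192, 196), (184, 193, 197), (185, 194, 198), (186, 195, 199), (185, 194, 198), (183, 193, 197), (182, 191, 196), (180, 190, 194), (179, 188, 193), (179, 187, 192), (177, 187, 191), (177, 187, 191), (178, 188, 193)]
```

Request:
apply_moves([
  [0,0,0],
  [0,0,0],
  [0,0,0],
  [0,0,0],
  [0,0,0],
], twist=[0,0,0,0,0])

```text
t: 18.55
tool_pos: [534.9, 166.1, 127.7]
tool_rot: [0.001, 0.113, 0.994, -0.001]
contact_force: [-0.2, -1.3, 8.6]
width: 0.295
grip_force: 60.3
```

```bash
python3 g.py w11 | grep -v jigx; python3 -c "
from bench import robot; print(robot.hand_in())"
```

```text
t 18.55 pos [534.9 166.1 127.7] tooly yaw 77.04 zaxis [ 0.002 -0.001 -1.   ] F [-0.2 -1.3  8.6] grip 60.3 w 0.295
n 109 u [115. 151.] v 195 205
profile {112: 7, 113: 7, 114: 21, 115: 114, 116: 140, 117: 140, 118: 140, 119: 139, 120: 139, 121: 138, 122: 138, 123: 138, 124: 137, 125: 114, 126: 59, 127: 32, 128: 31, 129: 21, 130: 6, 131: 5, 132: 4, 133: 4, 134: 4, 135: 4, 136: 4, 137: 4, 138: 4, 139: 4, 140: 5, 141: 5, 142: 5, 143: 5, 144: 5, 145: 6, 146: 10, 147: 5, 148: 5, 149: 4, 150: 48, 151: 74, 152: 5, 153: 5, 154: 5, 155: 16}
row 
the job is handed in; nothing more can be done
None
```

I handed the job in at about 18.6 s: the hoop is on the shoulder with its block facing the plunger, the pad presses the block with the red stem pushed in about 9 mm of 20 (estimated from the wrist camera), and the trigger is still held squeezed; hand-in gave no verdict.

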